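# Raise the sash of the sanitizer filling hood to its height marker

### The arm

A 7-joint arm with a two-finger parallel gripper is mounted at the origin on the work surface. World frame = base frame: x ahead of the robot, y to its left, z up, the work surface at z = 0. Lengths are in m, angles in rad, forces in N, time in s.
With the tool pointing down it reaches from about 0.425 to 0.925 m from the base axis. Payload 6.8 kg.
Tool frame: the origin (TCP) lies midway between the tips of the shut fingers; the grasp point (between the pads) lies 19 mm behind it; x points along the fingers, y is the direction in which the jaws open and shut, and the axes are right-handed (so a half turn about x gives the same grasp; the last joint's range is limited). The gripper opens to 85 mm and grips with 20 to 120 N. Pads are 22 mm wide; open, the fingers measure 114 mm over their backs; the gripper's body (76 mm by 85 mm) begins 54 mm behind the grasp point. The pads swing forward as they close: fully open they stand 13 mm farther back than shut.
Start: joints at [-1.393, 0.477, 0.022, 1.555, -0.011, 1.109, -0.083], TCP at [0.19, 0.648, 0.231] pointing down, gripper open.
Joint ranges: [-2.96, 2.96], [-0.34, 2.1], [-1.41, 1.46], [0.24, 2.44], [-1.37, 4.51], [0.17, 1.92], [-2.96, 2.96]. Speed limits (rad/s): [2.39, 2.39, 3.14, 3.14, 3.14, 3.14, 3.14].

### API

Orientations are given as a rotation vector (axis times angle).
In Python, from bench import r, viewer, nets gives the robot as it stands.
- The arm moves only by the shell command python3 -m pendant 'ROWS' [FORCE]. ROWS is JSON, one flat list of numbers, 5 for each row, row after row: the finger opening in mm, from 0 to 85.4, then the shift along the tool's x, y, z in mm, then the turn about the tool's x in rad. A call has 1 to 20 rows; each row shifts and turns the commanded pose from where the row before left it, along the tool's axes as they then stand; what a row does not reach is not made up. A row lasts 1/8 s, in which the tool goes at most 62.5 mm and 10.7 degrees, less where a joint would pass 70% of its speed; a pose out of reach is approached as far as the arm can. A call with a gripper value outside its range is refused whole. The fingers move at their own pace and stop on an object; FORCE is the grip in N (left out, the last holds). Time passes only in rows, so rows that do not move let the fingers close. It gives the time, the measured TCP pose, the force and the opening at its end, in the units of the state.
- r.get_obs(): the state, without advancing time (a new reading comes with each control period).
- viewer.grab_frame(name): name is "scene" or "top" or "wrist"; returns (picture, depth): 384x512x3 uint8, red, green, blue; 384x512 float32, m along the optical axis (not along the pixel's ray), 0 where there is no reading.
- viewer.calibration(name): a dict with "mtx" (3x3 intrinsics, pixels), "world_to_cam" (4x4, takes a point from world to camera coordinates). Camera axes: x right, y up, looking along -z (the intrinsics and any distortion apply to the point x, -y, -z); pixel columns grow to the right and rows downward; lengths in m; the calibration is good to about 2 mm. A picture is of the moment at which its call begins: read the wrist's pose just before it. calibration takes no time and is no camera call; for the wrist camera it gives the pose at the moment of the call.
- r.hand_in(): hands the job in, once; it reports no verdict.
Trained networks look in the newest picture that a camera, given by its name, has taken for a name from the list of things; names that differ only in an ending like _2 or _b are one class to them, and where a whole thing is asked for, a point or a joint stands for the part that bears it (a point fixed in the world has none). Each returns a list of dicts, best first, with "score" (0 to 1); they miss things now and then, are a little off and sometimes report something else, mostly with a low value. They report only what shows in the picture. A call takes as long as a camera call.
- nets.look_for(name, camera): "location" ([x, y, z] in m, in world coordinates, good to about 4 mm: the middle of the surface that is visible of it).
- nets.silhouettes(name, camera): "mask" (384x512 bool, what is visible of it).
The state is a dict: "clock": time; "joints": joint angles; "qvel": joint speeds; "tau": joint torques, N m; "tcp_pos": TCP position; "orientation": TCP orientation; "contact_force": force on the tool from outside, world axes, zero at the start; "moment": the same for the moment, N m; "grip_width": finger opening in m.
Only numpy, scipy, OpenCV 4.12 (cv2) and the standard library are available. Lean on these libraries where they do the work, as an engineer would, in place of code of your own. Each camera call takes 0.05 s, during which the arm holds its last target. There are 200 camera calls.

### The job

Open the filling hood: with the fingertips under its blue lip, push the clear counterweighted sash smoothly up until the lip is level with the red line of the yellow height marker on the right-hand post, not clearly past it, then come away and leave the sash standing there. Only push it from beneath: do not pinch the lip, do not shift the marker, and leave the things on the bench where they are.

Things in the scene. Friction and masses are not known exactly. Their poses are not given: they have to be found in the camera images.
- hood: clear-walled filling hood in an aluminium frame, 580 wide, 305 deep, 580 high, fixed. Origin on the bench under the sash's middle; its x points into the hood (away from the robot at yaw 0), y left along the sash, z up. Posts at y +-216 to +-296 mm reach forward to x -20, the sill and 30 mm high base to x -25 mm; only the lip and the marker stand out further
- lip (a point): centre of the sash's blue lip; moves with the sash. A bar 400 mm long (hood y), 12 thick (z: 6 mm above and below this point), standing out 40 mm from the sash's flat front: its free edge is 20 mm nearer the robot (hood -x) than this point, the sash face 20 mm behind it. Below the lip the sash reaches 60 mm under this point; free space in front
- sash (a joint): height of the sash above its lowest position, m: 0 lowest, 0.225 highest; rises straight up. At 0 the lip's centre is 125 mm above the bench. Iron counterweights on cables in the posts balance the 1.6 kg sash, so only rubbing is left: pushing it up or down takes about 3 to 8 N, more if quick, and it stays where it is left
- mark (a point): point on the red line (4 mm thick, level, half-way up) of the yellow height marker, a clip 22 mm high on the right-hand post (hood y -280 mm), 220 to 300 mm above the bench. It holds by friction and slides if pushed hard. The sash is right when lip is at this point's height
- dispenser_mid (a point): middle of a loose white soap dispenser lying on its back, 250 x 125 x 100 mm high (its long side along its x axis), 0.9 kg; leave alone
- cartridge_mid (a point): middle of a loose clear refill cartridge with a green cap, 145 x 90 x 71 mm high (long side along x), 0.6 kg; leave alone
- cup_mid (a point): middle of a loose red plastic cup, diameter 90, 115 mm high; leave alone
- carton_mid (a point): middle of a loose cardboard carton, 110 x 110 x 120 mm high, 0.7 kg; leave alone

How it is judged:
By the outcome, as a careful person would: the job done as asked, in the order asked, and still so for the second after the job is handed in, with the robot touching nothing.
It also fails if it takes over 45 s, if anything falls off the work surface, if the arm or the gripper's body presses on something with over 40 N, if the wrist force passes 120 N, or if a joint passes its speed limit or range.

## Working session

There is one attempt and no reset: what is moved stays moved. The work goes in short steps, Python scripts to look and compute and a shell command to move; the robot and the scene stay as the last step left them, time stands still between calls to the robot, and variables do not carry over. Pictures are saved under pics/ and viewed, about 8 in all and at most 12, crops included, and the job is handed in when it is done.

```bash
mkdir -p pics; cat > h.py <<'E'
from bench import r, viewer, nets
import numpy as np, cv2
from scipy.spatial.transform import Rotation as R
def px2w(cam,u,v,d):
    c=viewer.calibration(cam);K=np.array(c["mtx"]);T=np.linalg.inv(np.array(c["world_to_cam"]))
    x=(u-K[0,2])/K[0,0]*d;y=(v-K[1,2])/K[1,1]*d
    return (T@np.array([x,-y,-d,1]))[:3]
def w2px(cam,p):
    c=viewer.calibration(cam);K=np.array(c["mtx"]);q=(np.array(c["world_to_cam"])@np.append(p,1))[:3]
    return K[0,0]*q[0]/-q[2]+K[0,2], K[1,1]*-q[1]/-q[2]+K[1,2]
E
python3 - <<'E'
from h import *
o=r.get_obs();print(o["clock"],o["tcp_pos"],o["orientation"]);print(R.from_rotvec(o["orientation"]).as_matrix().round(3))
ims=[]
for c in("scene","top"):
    im,d=viewer.grab_frame(c);cv2.imwrite(f"pics/{c}1.png",im[:,:,::-1])
    print(c,{k:np.array(v).round(3).tolist() for k,v in viewer.calibration(c).items()})
    for n in("lip","mark","hood","dispenser_mid","cartridge_mid","cup_mid","carton_mid"):
        print(n,[(np.round(a["location"],3),round(a["score"],2)) for a in nets.look_for(n,c)[:2]])
E
```

```text
0.0 [0.19016079 0.64704721 0.23033792] [ 0.22298413  1.55927839 -0.22581957]
[[-0.     0.282  0.959]
 [-0.002  0.959 -0.282]
 [-1.    -0.002  0.   ]]
scene {'mtx': [[489.969, 0.0, 247.812], [0.0, 489.969, 191.073], [0.0, 0.0, 1.0]], 'world_to_cam': [[0.566, -0.825, 0.001, -0.322], [0.705, 0.484, 0.519, -0.484], [-0.428, -0.292, 0.855, -1.279], [0.0, 0.0, 0.0, 1.0]]}
lip [(array([0.671, 0.   , 0.211]), 0.75), (array([0.417, 0.23 , 0.052]), 0.16)]
mark [(array([ 0.709, -0.29 ,  0.27 ]), 0.78), (array([ 0.668, -0.002,  0.209]), 0.37)]
hood [(array([ 0.699, -0.03 ,  0.469]), 0.85)]
dispenser_mid [(array([ 0.506, -0.284,  0.096]), 0.68)]
cartridge_mid [(array([0.42, 0.23, 0.05]), 0.59)]
cup_mid []
carton_mid [(array([ 0.603, -0.438,  0.126]), 0.76)]
top {'mtx': [[357.725, 0.0, 254.513], [0.0, 357.725, 198.771], [0.0, 0.0, 1.0]], 'world_to_cam': [[0.029, -0.999, 0.023, -0.007], [0.986, 0.032, 0.165, -0.574], [-0.165, 0.018, 0.986, -1.22], [0.0, 0.0, 0.0, 1.0]]}
lip [(array([0.669, 0.009, 0.199]), 0.64)]
mark [(array([ 0.71 , -0.298,  0.268]), 0.39)]
hood [(array([0.742, 0.044, 0.584]), 0.7)]
dispenser_mid [(array([ 0.523, -0.261,  0.096]), 0.6)]
cartridge_mid [(array([0.426, 0.24 , 0.066]), 0.81)]
cup_mid [(array([0.495, 0.425, 0.059]), 0.82)]
carton_mid [(array([ 0.628, -0.419,  0.12 ]), 0.7)]
```

View pics/scene1.png

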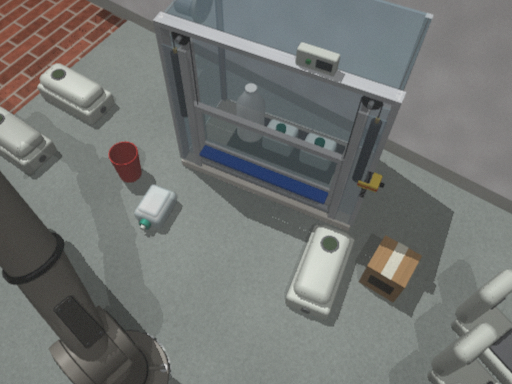

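View pics/top1.png

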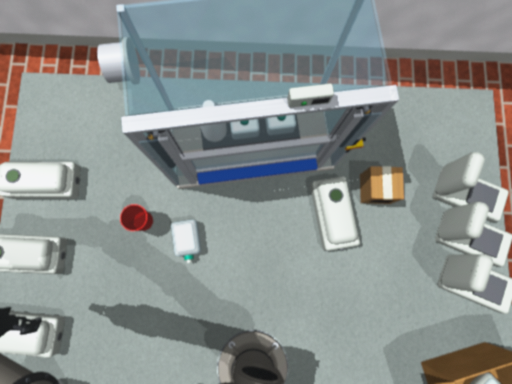

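Scene view: the blue lip runs from (200,152) to (326,195) and the yellow marker is at (370,182). The carton and dispenser are at the right front, the cartridge and cup at the left front.

The moves can't command a tilt directly, so I'll test how the pose behaves at the reach limit, high up in free space. First I'll measure the lip and mark.

```bash
python3 - <<'E'
from h import *
im,d=viewer.grab_frame("scene");h=cv2.cvtColor(im,cv2.COLOR_RGB2HSV)
b=cv2.inRange(h,(108,120,60),(125,255,255))>0
b[:140]=0;b[210:]=0;b[:,:190]=0;b[:,340:]=0
v,u=np.nonzero(b&(d>0));P=np.array([px2w("scene",a,c,d[c,a]) for a,c in zip(u,v)])
print(len(P),np.percentile(P,[2,25,50,75,98],axis=0).round(3))
c=np.median(P,0);Q=P[np.abs(P-c).max(1)<.25]
print("slope x/y",np.polyfit(Q[:,1],Q[:,0],1),"z hist",np.histogram(Q[:,2],12))
y=cv2.inRange(h,(18,130,90),(32,255,255))>0;y[:,:350]=0;y[:,390:]=0;y[:160]=0;y[205:]=0
v,u=np.nonzero(y);print(u.min(),u.max(),v.min(),v.max());P=np.array([px2w("scene",a,c,d[c,a]) for a,c in zip(u,v)]);print(np.percentile(P,[5,50,95],axis=0).round(3))
cr=cv2.resize(im[120:220,190:390],(800,400),interpolation=cv2.INTER_CUBIC)
cv2.imwrite("pics/crop1.png",cr[:,:,::-1])
E
python3 -m pendant '[40,-50,0,0,0, 40,-50,0,0,0, 40,-50,0,0,0, 40,-50,0,0,0, 40,-50,0,0,0, 40,-50,0,0,0, 40,-50,0,0,0, 40,-50,0,0,0, 40,-50,0,0,0, 40,-50,0,0,0]' 40
python3 -c "
from h import *
o=r.get_obs();print(o['joints'],R.from_rotvec(o['orientation']).as_matrix().round(3))"
```

```text
1524 [[ 0.609 -0.183  0.143]
 [ 0.634 -0.098  0.146]
 [ 0.65  -0.005  0.148]
 [ 0.666  0.095  0.15 ]
 [ 0.691  0.191  0.153]]
slope x/y [-0.16130738  0.64946481] z hist (array([  1,   2,  13,  43, 167, 268, 375, 309, 225,  89,  27,   5]), array([0.13715411, 0.13876422, 0.14037433, 0.14198444, 0.14359455,
       0.14520467, 0.14681478, 0.14842489, 0.150035  , 0.15164512,
       0.15325523, 0.15486534, 0.15647545]))
358 381 173 190
[[ 0.701 -0.304  0.265]
 [ 0.72  -0.291  0.271]
 [ 0.747 -0.267  0.274]]
clock: 2.1
tcp_pos: [0.182, 0.6215, 0.6693]
orientation: [0.29, 1.546, -0.157]
contact_force: [-0.1, -1.0, -0.3]
grip_width: 0.0398
[-1.59107059  0.36144584  0.38240421  0.79904504 -0.145669    1.91543052
 -0.00669915] [[ 0.024  0.28   0.96 ]
 [ 0.082  0.956 -0.281]
 [-0.996  0.086 -0.001]]
```

View pics/crop1.png

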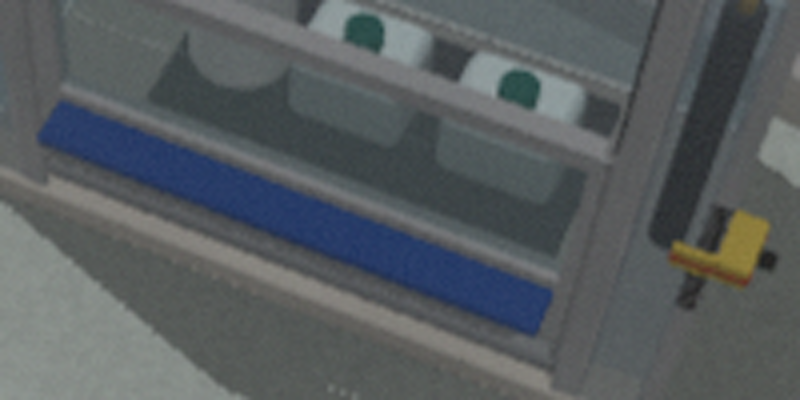

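Crop: the blue lip top runs (50,110)–(545,300). The marker clip is at (720,250), with its red line along the lower front edge. At the limit the tool did tilt by 5°, so the pose can be ratcheted. I'll continue outward and upward and log poses so I can fit the kinematics.

```bash
cat > st.py <<'E'
from h import *
import json
o=r.get_obs();M=R.from_rotvec(o['orientation']).as_matrix()
open('log.txt','a').write(json.dumps([np.array(o['joints']).tolist(),np.array(o['tcp_pos']).tolist(),np.array(o['orientation']).tolist()])+"\n")
print('j',np.round(o['joints'],3),'x',M[:,0].round(3),'y',M[:,1].round(3),'z',M[:,2].round(3))
E
python3 st.py
python3 -m pendant '[0,-50,20,0,0, 0,-50,20,0,0, 0,-50,20,0,0, 0,-50,20,0,0, 0,-50,20,0,0, 0,-50,20,0,0]'; python3 st.py
python3 -m pendant '[0,60,0,0,0, 0,60,0,0,0.15, 0,60,0,0,0.15, 0,60,0,0,0.15]'; python3 st.py
```

```text
j [-1.591  0.361  0.382  0.799 -0.146  1.915 -0.007] x [ 0.024  0.082 -0.996] y [0.28  0.956 0.086] z [ 0.96  -0.281 -0.001]
clock: 2.85
tcp_pos: [0.1823, 0.619, 0.7972]
orientation: [0.487, 1.496, 0.045]
contact_force: [0.0, -0.2, 0.4]
grip_width: -0.0007
j [-1.616  0.325  0.464  0.581 -0.185  1.915 -0.007] x [ 0.093  0.324 -0.942] y [0.266 0.903 0.337] z [ 0.959 -0.282 -0.002]
clock: 3.35
tcp_pos: [0.2046, 0.6967, 0.5689]
orientation: [0.85, 1.507, -0.301]
contact_force: [0.1, 1.7, -0.0]
grip_width: -0.0
j [-1.734  0.283  0.5    1.181 -0.143  1.367 -0.439] x [ 0.093  0.323 -0.942] y [0.661 0.688 0.301] z [ 0.745 -0.65  -0.15 ]
```

```bash
cat > fk.py <<'E'
import numpy as np, json
from scipy.optimize import least_squares
from scipy.spatial.transform import Rotation as R
def fk(q,p,s,full=False):
    # p: base yaw, d1,a(elbow x off),L1,a2,L2,a6,tool,yaw7
    T=np.eye(3);P=np.zeros(3);pts=[]
    def rot(ax,a):
        nonlocal T;T=T@R.from_euler(ax,a).as_matrix()
    def tr(x,z):
        nonlocal P;P=P+T@np.array([x,0,z]);pts.append(P)
    rot('z',s[0]*q[0]+p[0]);tr(p[8],p[1]);rot('y',q[1]);rot('z',s[1]*q[2]);tr(p[2],p[3]);rot('y',q[3]);tr(p[4],p[5]);rot('z',s[2]*q[4]);rot('y',q[5]);tr(p[6],p[7]);rot('z',s[3]*q[6]+p[9])
    M=np.column_stack([T[:,2],T[:,1],-T[:,0]])  # tool x = local z
    return (P,M,pts) if full else (P,M)
def load():
    L=[json.loads(l) for l in open('log.txt')]
    L.append([[-1.393,.477,.022,1.555,-.011,1.109,-.083],[.19,.647,.2303],[.22298413,1.55927839,-.22581957]])
    return L
def fit():
    import itertools
    L=load();best=None
    def f(p,s):
        e=[]
        for q,x,o in L:
            P,M=fk(q,p,s);e+=list(P-x)+list(.3*(M-R.from_rotvec(o).as_matrix()).ravel())
        return np.array(e+list(.002*(p[[2,4,6,8]])))
    for s in itertools.product([1,-1],repeat=4):
      for y0 in(-3,-1.5,0,1.5,3):
       for y1 in (0,1.57,3.14,-1.57):
        o=least_squares(f,[y0,.34,0,.4,0,.4,0,.25,0,y1],args=(s,))
        if best is None or o.cost<best[0]: best=(o.cost,o.x,s)
    return best
if __name__=="__main__":
    b=fit();print(b[0],b[1].round(4),b[2]);json.dump([list(b[1]),list(b[2])],open('fk.json','w'))
    for q,x,o in load():
        P,M=fk(q,b[1],b[2]);print((P-x).round(4),abs(M-R.from_rotvec(o).as_matrix()).max().round(3))
E
python3 fk.py
```

```text
0.00018369773543641213 [-0.0826  0.3378  0.0186  0.4841 -0.0043  0.4784  0.004   0.3187  0.0091
  1.4908] (-1, -1, -1, -1)
[-0.0023  0.0011  0.0008] 0.007
[-0.0018  0.0004 -0.0003] 0.027
[ 0.0046 -0.0011 -0.0019] 0.026
[-0.0059  0.0017  0.0014] 0.003
```

```bash
cat > ik.py <<'E'
from fk import *
p,s=json.load(open('fk.json'));p=np.array(p)
lo=np.array([-2.96,-.34,-1.41,.24,-1.37,.17,-2.96])+.03;hi=np.array([2.96,2.1,1.46,2.44,4.51,1.92,2.96])-.03
rng=np.random.default_rng(0)
def solve(tgt,d,n=25,q0=None,j5=None):
    out=[]
    for i in range(n):
        q=rng.uniform(lo,hi) if q0 is None else np.clip(q0,lo,hi)
        f=lambda q:np.r_[(fk(q,p,s)[0]-tgt)*5,fk(q,p,s)[1][:,0]-d,1e-4*q[6]]
        o=least_squares(f,q,bounds=(lo,hi))
        if o.cost<1e-5: out.append(o.x)
    return out
if __name__=="__main__":
    for z in(.13,.26):
     for th in(0,15,25,35,45):
      a=np.radians(th);d=np.array([.987*np.cos(a),.159*np.cos(a),-np.sin(a)])
      S=solve(np.array([.65,0,z]),d);print(z,th,len(S))
      for q in sorted(S,key=lambda q:abs(q[4]))[::max(1,len(S)//4)]:
        print('  ',q.round(2),'elbow/wrist',*[x.round(2) for x in fk(q,p,s,True)[2][1:3]])
E
python3 ik.py
```

```text
0.13 0 17
   [-1.25  2.02  1.13  2.34  2.53  1.42  0.  ] elbow/wrist [0.19 0.4  0.12] [ 0.34 -0.05  0.13]
   [-0.94  1.5   0.92  2.34  2.79  1.71  0.  ] elbow/wrist [0.33 0.36 0.36] [ 0.34 -0.05  0.13]
   [-0.01  0.97  0.07  2.35  3.42  1.76  0.  ] elbow/wrist [ 0.42 -0.03  0.6 ] [ 0.34 -0.05  0.13]
   [ 0.47  1.03 -0.38  2.35  3.62  1.6   0.  ] elbow/wrist [ 0.37 -0.22  0.57] [ 0.34 -0.05  0.13]
   [ 1.32  1.9  -1.09  2.34  3.78  0.89  0.  ] elbow/wrist [ 0.09 -0.46  0.18] [ 0.33 -0.05  0.13]
0.13 15 16
   [-1.09  1.59  1.2   2.4   3.11  1.53  0.  ] elbow/wrist [0.28 0.41 0.32] [ 0.35 -0.05  0.21]
   [-0.68  0.97  0.77  2.41  3.34  1.47  0.  ] elbow/wrist [0.35 0.22 0.6 ] [ 0.35 -0.05  0.21]
   [-0.61  0.92  0.69  2.41  3.36  1.45  0.  ] elbow/wrist [0.35 0.19 0.62] [ 0.35 -0.05  0.21]
   [ 1.    1.19 -0.98  2.41  3.39  1.05  0.  ] elbow/wrist [ 0.23 -0.4   0.51] [ 0.34 -0.05  0.21]
0.13 25 18
   [ 1.11  1.25 -1.21  2.4   2.99  0.89 -0.  ] elbow/wrist [ 0.19 -0.43  0.48] [ 0.36 -0.04  0.26]
   [ 0.43  0.63 -0.42  2.41  3.37  0.93  0.  ] elbow/wrist [ 0.27 -0.14  0.72] [ 0.36 -0.05  
[... 2210 characters left out ...]

   [-1.16  0.58  1.42  2.32  4.18  0.81  0.  ] elbow/wrist [0.15 0.24 0.74] [ 0.39 -0.05  0.44]
0.26 45 6
   [ 1.14  0.38 -1.32  2.21  1.45  0.21  0.  ] elbow/wrist [ 0.08 -0.18  0.79] [ 0.43 -0.03  0.49]
   [ 1.14  0.39 -1.33  2.21  1.46  0.21  0.  ] elbow/wrist [ 0.08 -0.18  0.78] [ 0.43 -0.03  0.49]
   [ 1.14  0.39 -1.33  2.21  1.46  0.21  0.  ] elbow/wrist [ 0.08 -0.18  0.78] [ 0.43 -0.03  0.49]
   [ 1.17  0.44 -1.38  2.21  1.51  0.27  0.  ] elbow/wrist [ 0.09 -0.2   0.77] [ 0.43 -0.03  0.49]
   [ 1.17  0.44 -1.38  2.21  1.51  0.27  0.  ] elbow/wrist [ 0.09 -0.2   0.77] [ 0.43 -0.03  0.49]
   [ 1.17  0.44 -1.38  2.21  1.51  0.27 -0.  ] elbow/wrist [ 0.09 -0.2   0.77] [ 0.43 -0.03  0.49]
```

```bash
cat > to.py <<'E'
import sys
from st import *
P=np.array(o['tcp_pos']);t=np.array([float(a) for a in sys.argv[1:4]]);d=M.T@(t-P)*1000
print('P',P.round(4),'tool mm',d.round(1),'n@55',np.linalg.norm(d)/55, 'pitch',np.degrees(np.arcsin(-M[2,0])).round(1),'az',np.degrees(np.arctan2(M[1,0],M[0,0])).round(1))
E
python3 to.py 0.42 -0.12 0.66
```

```text
j [-1.734  0.283  0.5    1.181 -0.143  1.367 -0.439] x [ 0.093  0.323 -0.942] y [0.661 0.688 0.301] z [ 0.745 -0.65  -0.15 ]
P [0.2046 0.6967 0.5689] tool mm [-329.8 -392.1  677.7] n@55 15.446623540492727 pitch 70.4 az 74.0
```

```bash
python3 -m pendant '[0,-20,-25,42,0, 0,-20,-25,42,0, 0,-20,-25,42,0, 0,-20,-25,42,0, 0,-20,-25,42,0, 0,-20,-25,42,0, 0,-20,-25,42,0, 0,-20,-25,42,0, 0,-20,-25,42,0, 0,-20,-25,42,0, 0,-20,-25,42,0, 0,-20,-25,42,0, 0,-20,-25,42,0, 0,-20,-25,42,0, 0,-20,-25,42,0, 0,-20,-25,42,0]'; python3 to.py 0.30 -0.12 0.95
```

```text
clock: 5.35
tcp_pos: [0.4094, -0.0942, 0.6507]
orientation: [0.846, 1.505, -0.3]
contact_force: [1.6, -0.6, -0.5]
grip_width: 0.0001
j [-0.757 -0.213  0.865  1.389 -0.179  1.824  0.884] x [ 0.095  0.321 -0.942] y [0.658 0.691 0.301] z [ 0.747 -0.648 -0.146]
P [ 0.4094 -0.0942  0.6507] tool mm [-3.007e+02  3.000e-01 -1.086e+02] n@55 5.813108929824432 pitch 70.5 az 73.6
```

```bash
python3 -m pendant '[0,-55,0,-15,0, 0,-55,0,-15,0, 0,-55,0,-15,0, 0,-55,0,-15,0, 0,-55,0,-15,0, 0,-55,0,-15,0, 0,-55,0,-15,0, 0,-55,0,-15,0]'; python3 to.py 0.35 -0.10 0.95
```

```text
clock: 6.35
tcp_pos: [0.3999, -0.0893, 0.7525]
orientation: [0.918, 1.383, -0.321]
contact_force: [-1.6, -1.3, 0.9]
grip_width: -0.0002
j [-0.952 -0.301  0.853  1.177 -0.071  1.916  0.632] x [ 0.211  0.309 -0.928] y [0.686 0.629 0.365] z [ 0.696 -0.713 -0.079]
P [ 0.3999 -0.0893  0.7525] tool mm [-197.    31.2  -42.8] n@55 3.708126628179625 pitch 68.1 az 55.7
```

```bash
python3 - <<'E'
from h import *
M=R.from_rotvec(r.get_obs()['orientation']).as_matrix()
for d in([.6,-.15,.8],[1,-.25,0]):
    d=np.array(d)/np.linalg.norm(d);print((M.T@d*60).round())
E
python3 fk.py | head -1
cat > emu.py <<'E'
from ik import *
lo2=np.array([-2.96,-.34,-1.41,.24,-1.37,.17,-2.96])+.005;hi2=np.array([2.96,2.1,1.46,2.44,4.51,1.92,2.96])-.005
v=.7*np.array([2.39,2.39]+[3.14]*5)/8
def row(q,sh,turn=0,w=.3):
    P,M=fk(q,p,s);t=P+M@np.array(sh)/1000;Mt=M@R.from_euler('x',turn).as_matrix()
    f=lambda x:np.r_[fk(x,p,s)[0]-t,w*(R.from_matrix(Mt.T@fk(x,p,s)[1]).as_rotvec()),.01*(x-q)]
    return least_squares(f,np.clip(q,lo2+1e-6,hi2-1e-6),bounds=(np.maximum(lo2,q-v),np.minimum(hi2,q+v))).x
def show(q):
    P,M=fk(q,p,s);print(q.round(2),P.round(3),'x',M[:,0].round(2))
if __name__=="__main__":
    L=load();q0=np.array(L[-3][0])
    for w in(.1,.3,1):
        q=q0
        for i in range(8): q=row(q,[-55,0,-15],0,w)
        print(w,end=' ');show(q)
E
python3 emu.py; tail -1 log.txt
```

```text
[-39.  36.  27.]
[ 8. 31. 51.]
0.0005807573910607606 [-6.9600e-02  2.9010e-01 -1.7000e-03  5.2130e-01  2.7000e-03  4.7080e-01
0.1 [ 0.34 -0.34  0.48  0.87 -0.68  1.91  1.04] [ 0.217 -0.14   1.018] x [ 0.8   0.11 -0.58]
0.3 [-0.06 -0.34  0.46  0.95 -0.42  1.91  0.89] [ 0.272 -0.114  0.951] x [ 0.65  0.23 -0.72]
1 [-0.73 -0.34  0.62  1.21 -0.13  1.91  0.64] [ 0.351 -0.046  0.781] x [ 0.26  0.32 -0.91]
[[-0.9521093857572039, -0.30082545581316505, 0.8528325287647418, 1.1765051029249838, -0.07081791672942173, 1.9157880307144355, 0.6323265896980256], [0.3998753541679081, -0.08933176656921343, 0.7525335416046519], [0.9183076480876262, 1.3827328468365718, -0.3213884097914921]]
```

```bash
python3 - <<'E'
from emu import *
L=load()
for w in(.5,1,2):
    q=np.array(L[0][0])
    for i in range(6): q=row(q,[-50,20,0],0,w)
    print(w,end=' ');show(q)
print('real',np.round(L[1][0],2),L[1][1])
q0=np.array(L[-2][0]);show(q0)
M0=fk(q0,p,s)[1]
for d in([0,0,1],[.6,-.15,.8],[1,-.25,0],[.6,-.6,.5],[.9,-.2,.4],[0,-1,.3],[0,-.7,.7],[-.4,0,.9],[-.5,-.5,.7],[.3,.7,.6]):
    d=np.array(d)/np.linalg.norm(d);q=q0
    for i in range(10): q=row(q,fk(q,p,s)[1].T@d*60,0,1)
    print(d.round(2),end=' ');show(q)
E
```

```text
0.5 [-1.38  0.32  0.02  0.5   0.    1.91 -0.07] [0.178 0.626 0.828] x [ 0.11  0.37 -0.92]
1 [-1.38  0.32  0.02  0.7   0.    1.91 -0.07] [0.177 0.621 0.734] x [ 0.06  0.2  -0.98]
2 [-1.38  0.32  0.02  0.78  0.    1.91 -0.07] [0.177 0.618 0.687] x [ 0.04  0.12 -0.99]
real [-1.62  0.33  0.46  0.58 -0.19  1.92 -0.01] [0.18229843562292714, 0.6189941839051588, 0.7971901486911785]
[-0.95 -0.3   0.85  1.18 -0.07  1.92  0.63] [ 0.394 -0.085  0.761] x [ 0.23  0.29 -0.93]
[0. 0. 1.] [-1.42 -0.21  0.99  0.78 -0.    1.91  0.34] [0.442 0.029 0.923] x [ 0.44  0.34 -0.83]
[ 0.59 -0.15  0.79] [-2.02 -0.34  1.45  0.71  0.25  1.91  0.4 ] [ 0.56  -0.049  0.879] x [ 0.42  0.29 -0.86]
[ 0.97 -0.24  0.  ] [-1.68 -0.34  1.45  1.28  0.11  1.5   0.59] [ 0.608 -0.096  0.657] x [ 0.35  0.25 -0.9 ]
[ 0.61 -0.61  0.51] [-1.55 -0.34  1.45  0.87  0.09  1.91  0.74] [ 0.495 -0.223  0.816] x [ 0.38  0.23 -0.89]
[ 0.9 -0.2  0.4] [-1.87 -0.34  1.45  0.92  0.19  1.8   0.47] [ 0.579 -0.071  0.8  ] x [ 0.37  0.26 -0.89]
[ 0.   -0.96  0.29] [-0.92 -0.34  1.45  1.1  -0.06  1.91  1.27] [ 0.31  -0.403  0.718] x [ 0.35  0.21 -0.91]
[ 0.   -0.71  0.71] [-1.2  -0.34  1.45  0.93 -0.06  1.91  0.99] [ 0.408 -0.328  0.801] x [ 0.43  0.24 -0.87]
[-0.41  0.    0.91] [-0.77 -0.33  0.35  0.99 -0.06  1.91  0.29] [0.312 0.056 0.904] x [ 0.43  0.33 -0.84]
[-0.5 -0.5  0.7] [-0.48 -0.34  0.94  1.15 -0.18  1.91  1.1 ] [ 0.293 -0.274  0.782] x [ 0.43  0.24 -0.87]
[0.31 0.72 0.62] [-2.86 -0.33  1.45  0.7   0.58  1.91 -0.22] [0.5   0.329 0.879] x [ 0.33  0.35 -0.88]
```

```bash
python3 -m pendant '[0,-56,22,-5,0, 0,-56,22,-5,0, 0,-56,22,-5,0, 0,-56,22,-5,0, 0,-56,22,-5,0, 0,-56,22,-5,0, 0,-56,22,-5,0, 0,-56,22,-5,0, 0,-56,22,-5,0, 0,-56,22,-5,0]'; python3 to.py 0.32 -0.15 1.2
```

```text
clock: 7.6
tcp_pos: [0.4445, -0.07, 1.0113]
orientation: [1.205, 0.936, -0.093]
contact_force: [-0.8, -0.7, 0.8]
grip_width: 0.0
j [-1.408 -0.165  1.453  0.515 -0.342  1.915  0.486] x [ 0.637  0.401 -0.658] y [0.523 0.401 0.752] z [ 0.566 -0.823  0.046]
P [ 0.4445 -0.07    1.0113] tool mm [-235.5   44.6    4.1] n@55 4.359253848440543 pitch 41.1 az 32.2
```

```bash
python3 -m pendant '[0,-50,25,20,0, 0,-50,25,20,0, 0,-50,25,20,0, 0,-50,25,20,0]'; python3 to.py 0.32 -0.35 1.1
```

```text
clock: 8.1
tcp_pos: [0.4024, -0.1399, 1.0716]
orientation: [1.268, 0.762, -0.023]
contact_force: [0.5, 1.4, 0.2]
grip_width: -0.0001
j [-1.401 -0.229  1.455  0.354 -0.318  1.915  0.484] x [ 0.758  0.386 -0.525] y [0.417 0.332 0.846] z [ 0.501 -0.86   0.091]
P [ 0.4024 -0.1399  1.0716] tool mm [-158.5  -80.2  142.1] n@55 4.1357588350361345 pitch 31.7 az 27.0
```

```bash
python3 fk.py|head -1; cat > plan.py <<'E'
from emu import *
def track(q,wps,turn=0,w=.6,verbose=False):
    n=0;minz=9
    for wp in wps:
        wp=np.array(wp);k=0
        while k<25:
            P,M=fk(q,p,s);d=wp-P;L=np.linalg.norm(d)
            if L<.004: break
            q=row(q,M.T@d*1000*min(1,.055/L),turn if n<14 else 0,w);k+=1;n+=1
            pts=fk(q,p,s,True)[2];minz=min(minz,pts[2][2],pts[1][2])
        if verbose: print(n,end=' ');show(q)
    P,M=fk(q,p,s);return q,np.linalg.norm(P-wps[-1]),n,M,minz
if __name__=="__main__":
    q0=np.array(load()[-2][0]);M0=fk(q0,p,s)[1];end=[[.48,.0,.20],[.48,0,.12]]
    C=[[[.3,.45,.8],[.3,.3,.45]],[[.3,-.4,.8],[.3,-.4,.45]],[[.5,-.4,.6],[.4,-.3,.4]],[[.55,0,.7],[.5,0,.4]],[[.4,.4,.9],[.5,.3,.5]],[[.45,-.5,.8],[.35,-.45,.4],[.35,-.2,.3]],[[.1,-.5,.9],[.2,-.4,.5]],[[.1,.55,.8],[.15,.5,.5],[.3,.3,.35]]]
    for c in C:
        q,e,n,M,mz=track(q0,c+end)
        print(c,'err',round(e,3),n,'q',q.round(2),'x',M[:,0].round(2),'mz',round(mz,2))
E
time python3 plan.py
```

```text
0.0016750069989345626 [-0.0619  0.3087  0.0301  0.5114 -0.006   0.453  -0.03    0.3227 -0.0232
[[0.3, 0.45, 0.8], [0.3, 0.3, 0.45]] err 0.006 87 q [-0.1   0.22 -0.03  2.43  1.53  0.2  -1.26] x [ 0.47 -0.16 -0.87] mz 0.4
[[0.3, -0.4, 0.8], [0.3, -0.4, 0.45]] err 0.003 45 q [ 0.92  0.34 -0.7   2.43 -1.36  0.37  2.23] x [ 0.48  0.41 -0.78] mz 0.38
[[0.5, -0.4, 0.6], [0.4, -0.3, 0.4]] err 0.004 48 q [ 0.82  0.31 -0.64  2.43 -1.36  0.33  2.16] x [ 0.47  0.36 -0.8 ] mz 0.39
[[0.55, 0, 0.7], [0.5, 0, 0.4]] err 0.003 31 q [ 0.96  0.36 -0.73  2.43 -1.36  0.38  2.27] x [ 0.48  0.43 -0.77] mz 0.38
[[0.4, 0.4, 0.9], [0.5, 0.3, 0.5]] err 0.069 69 q [-1.74 -0.34  1.45  2.43  0.87  0.58 -0.48] x [ 0.33 -0.04 -0.94] mz 0.48
[[0.45, -0.5, 0.8], [0.35, -0.45, 0.4], [0.35, -0.2, 0.3]] err 0.004 77 q [ 0.83  0.31 -0.65  2.43 -1.36  0.33  2.12] x [ 0.47  0.36 -0.8 ] mz 0.39
[[0.1, -0.5, 0.9], [0.2, -0.4, 0.5]] err 0.004 65 q [ 0.2   0.22 -0.18  2.43 -1.36  0.19  1.81] x [ 0.45  0.18 -0.87] mz 0.41
[[0.1, 0.55, 0.8], [0.15, 0.5, 0.5], [0.3, 0.3, 0.35]] err 0.069 85 q [-1.74 -0.34  1.45  2.43  0.86  0.58 -0.45] x [ 0.33 -0.04 -0.94] mz 0.48
real	0m37.508s
user	0m37.845s
sys	0m0.148s
```

```bash
python3 - <<'E'
from fk import *
b=json.load(open('fk.json'))
L=load()
for q,x,o in L:
    P,M=fk(q,b[0],b[1]);print((P-x).round(3),R.from_matrix(M.T@R.from_rotvec(o).as_matrix()).as_rotvec().round(3))
s=(-1,-1,-1,-1)
# joint offsets added too
def f(z):
    e=[]
    for q,x,o in L:
        P,M=fk(np.array(q)+z[10:17],z[:10],s);e+=list(P-x)+list(.3*(M-R.from_rotvec(o).as_matrix()).ravel())
    return np.array(e+list(.003*z[10:17])+list(.003*z[[2,4,6,8]]))
o=least_squares(f,np.r_[b[0],np.zeros(7)]);print(o.cost,o.x.round(3));print(f(o.x)[:12*len(L)].reshape(-1,12)[:,:3].round(4))
for ss in [(-1,-1,1,-1),(-1,1,-1,-1),(-1,1,1,-1),(-1,-1,-1,1),(-1,-1,1,1)]:
    s=ss;o=least_squares(f,np.r_[b[0],np.zeros(7)]);print(s,o.cost)
E
```

```text
[-0.008  0.002 -0.017] [-0.008  0.005  0.   ]
[-0.006  0.002 -0.014] [-0.004  0.021  0.   ]
[-0.    -0.004 -0.002] [-0.004  0.019 -0.009]
[-0.    -0.004 -0.002] [-0.004  0.019 -0.009]
[0.004 0.011 0.007] [-0.004  0.019 -0.009]
[-0.003  0.015  0.011] [-0.003  0.023 -0.004]
[-0.001 -0.01   0.007] [0.013 0.046 0.004]
[-0.007 -0.007  0.01 ] [0.022 0.052 0.007]
[-0.018  0.008  0.   ] [-0.007  0.    -0.003]
0.0008636605264738103 [-0.046  0.311  0.025  0.514 -0.033  0.468 -0.015  0.328 -0.006  1.484
  0.    -0.022  0.037  0.082 -0.012 -0.052  0.   ]
[[-0.0071  0.0017 -0.0055]
 [-0.0048  0.0018 -0.0038]
 [ 0.0053 -0.0029 -0.0003]
 [ 0.0053 -0.0029 -0.0003]
 [ 0.0027  0.0149  0.0036]
 [-0.0042  0.0153  0.0049]
 [ 0.0003 -0.0121  0.0001]
 [-0.0028 -0.0094  0.0015]
 [-0.0089  0.0061 -0.0003]]
(-1, -1, 1, -1) 0.019767093268876438
(-1, 1, -1, -1) 0.019898317162496532
(-1, 1, 1, -1) 0.019806876187993806
(-1, -1, -1, 1) 0.5063656341100252
(-1, -1, 1, 1) 0.5315231071525035
```

```bash
cat > fk.py <<'E'
import numpy as np, json
from scipy.optimize import least_squares
from scipy.spatial.transform import Rotation as R
def fk(q,p,s=None,full=False):
    # p: yaw0, yaw7, then 5 offsets (x,y,z): base->j2, j2->j4, j4->j6, j6->tcp
    e=lambda ax,a:R.from_euler(ax,a).as_matrix()
    O=np.reshape(p[2:14],(4,3));T=e('z',-q[0]+p[0]);P=T@O[0];pts=[P]
    T=T@e('y',q[1])@e('z',-q[2]);P=P+T@O[1];pts.append(P)
    T=T@e('y',q[3]);P=P+T@O[2];pts.append(P)
    T=T@e('z',-q[4])@e('y',q[5]);P=P+T@O[3];pts.append(P)
    T=T@e('z',-q[6]+p[1]);M=np.column_stack([T[:,2],T[:,1],-T[:,0]])
    return (P,M,pts) if full else (P,M)
def load():
    L=[json.loads(l) for l in open('log.txt')]
    L.append([[-1.393,.477,.022,1.555,-.011,1.109,-.083],[.19,.647,.2303],[.22298413,1.55927839,-.22581957]])
    return L
def fit():
    L=load();p0=np.array([-.06,1.48]+[0,0,.31, 0,0,.5, 0,0,.46, 0,0,.32])
    def f(p):
        e=[]
        for q,x,o in L:
            P,M=fk(q,p);e+=list(P-x)+list(.3*(M-R.from_rotvec(o).as_matrix()).ravel())
        return np.array(e+list(.003*(p-p0)[2:]))
    return least_squares(f,p0)
if __name__=="__main__":
    b=fit();print(b.cost,b.x[:2],b.x[2:].reshape(4,3).round(3).tolist());json.dump([list(b.x),[]],open('fk.json','w'))
    for q,x,o in load():
        P,M=fk(q,b.x);print((P-x).round(4),R.from_matrix(M.T@R.from_rotvec(o).as_matrix()).as_rotvec().round(3))
E
python3 fk.py
```

```text
1.0321281885395329e-06 [1.60091735e-04 1.57100879e+00] [[-0.0, -0.031, 0.287], [0.0, -0.017, 0.542], [0.001, -0.017, 0.473], [0.001, 0.003, 0.327]]
[-0.     -0.0001 -0.0001] [-0. -0.  0.]
[ 0.     -0.0001 -0.    ] [-0. -0.  0.]
[-0.     -0.     -0.0004] [-0. -0.  0.]
[-0.     -0.     -0.0004] [-0. -0.  0.]
[-0.0001 -0.      0.0002] [-0. -0.  0.]
[ 0.0002  0.0001 -0.0001] [-0. -0.  0.]
[-0.0001 -0.      0.0003] [-0. -0. -0.]
[ 0.     -0.      0.0001] [-0. -0. -0.]
[0.0001 0.0003 0.0004] [ 0.001  0.    -0.003]
```

```bash
cat > plan2.py <<'E'
from emu import *
q0=np.array(load()[-2][0]);P0,M0=fk(q0,p);d=M0[:,0]
pre=np.array([.52,0.02,.17]);G=solve(pre,d,40)
# keep feasibility at top of stroke too
print('pre',len(G),'push lo',len(solve(np.array([.66,.04,.13]),d,10)),'hi',len(solve(np.array([.66,.04,.25]),d,10)))
res=[]
for g in G:
    q=q0.copy();path=[q];bad=0
    for t in np.linspace(0,1,31)[1:]:
        ref=q0+(g-q0)*t
        f=lambda x:np.r_[5*(fk(x,p)[1][:,0]-d),.05*(x-ref)]
        q=least_squares(f,np.clip(q,lo,hi),bounds=(lo,hi)).x
        bad=max(bad,np.linalg.norm(fk(q,p)[1][:,0]-d));path.append(q)
    path=np.array(path);X=np.array([fk(x,p)[0] for x in path]);st=np.abs(np.diff(path,axis=0)).max()
    mz=min(min(a[2] for a in fk(x,p,full=True)[2][1:]) for x in path)
    res.append((bad,st,mz,g,X))
res.sort(key=lambda a:a[0]+.1*a[1])
for b,st,mz,g,X in res[:6]:
    print(round(b,3),round(st,2),round(mz,2),g.round(2));print(X[::6].round(2).tolist())
import pickle;pickle.dump(res,open('res.pkl','wb'))
E
python3 plan2.py
```

```text
pre 0 push lo 7 hi 7
```

```bash
python3 - <<'E'
from emu import *
d=fk(np.array(load()[-2][0]),p)[1][:,0]
for x in(.54,.57,.60,.63,.66):
  for y in(-.1,0,.1):
    print(x,y,[len(solve(np.array([x,y,z]),d,5)) for z in(.08,.12,.2,.3,.4)])
E
```

```text
0.54 -0.1 [2, 2, 2, 1, 4]
0.54 0 [0, 0, 0, 2, 4]
0.54 0.1 [0, 0, 0, 1, 2]
0.57 -0.1 [4, 3, 1, 2, 4]
0.57 0 [4, 4, 1, 1, 2]
0.57 0.1 [0, 0, 0, 1, 4]
0.6 -0.1 [4, 4, 5, 2, 3]
0.6 0 [5, 2, 2, 1, 0]
0.6 0.1 [5, 2, 5, 3, 0]
0.63 -0.1 [3, 2, 3, 5, 3]
0.63 0 [2, 4, 1, 0, 3]
0.63 0.1 [4, 3, 3, 1, 2]
0.66 -0.1 [4, 4, 4, 4, 4]
0.66 0 [3, 5, 4, 2, 1]
0.66 0.1 [2, 4, 2, 4, 3]
```

```bash
sed -i 's/pre=np.array.*/pre=np.array([.585,-.06,.10]);G=solve(pre,d,50)/' plan2.py; python3 plan2.py
```

```text
pre 30 push lo 7 hi 6
0.0 0.16 0.1 [ 1.4   1.19 -1.37  2.32  2.47  0.37 -0.  ]
[[0.4, -0.14, 1.07], [0.51, 0.11, 1.04], [0.66, 0.48, 0.82], [0.83, 0.47, 0.42], [0.84, 0.16, 0.25], [0.59, -0.06, 0.1]]
0.0 0.17 0.1 [ 1.39  1.17 -1.36  2.32  2.52  0.36  0.  ]
[[0.4, -0.14, 1.07], [0.51, 0.11, 1.04], [0.66, 0.49, 0.82], [0.83, 0.47, 0.41], [0.83, 0.17, 0.25], [0.58, -0.06, 0.1]]
0.0 0.18 0.1 [ 1.37  1.12 -1.32  2.32  2.65  0.33  0.  ]
[[0.4, -0.14, 1.07], [0.51, 0.11, 1.04], [0.65, 0.51, 0.81], [0.82, 0.48, 0.39], [0.82, 0.18, 0.24], [0.59, -0.06, 0.1]]
0.0 0.2 0.1 [ 1.33  1.04 -1.25  2.33  2.9   0.31  0.  ]
[[0.4, -0.14, 1.07], [0.51, 0.1, 1.04], [0.63, 0.54, 0.79], [0.81, 0.48, 0.35], [0.8, 0.19, 0.21], [0.59, -0.06, 0.1]]
0.0 0.21 0.1 [ 1.32  1.02 -1.23  2.33  2.98  0.31  0.  ]
[[0.4, -0.14, 1.07], [0.51, 0.1, 1.04], [0.63, 0.55, 0.78], [0.81, 0.48, 0.34], [0.8, 0.2, 0.2], [0.58, -0.06, 0.1]]
0.0 0.25 0.1 [ 1.24  0.91 -1.11  2.33  3.35  0.34  0.  ]
[[0.4, -0.14, 1.07], [0.5, 0.08, 1.04], [0.6, 0.59, 0.75], [0.79, 0.48, 0.29], [0.77, 0.19, 0.16], [0.59, -0.06, 0.1]]
```

```bash
cat > plan3.py <<'E'
from emu import *
import itertools,sys
yaw=.16;xh=np.array([np.cos(yaw),np.sin(yaw),0]);yh=np.array([-np.sin(yaw),np.cos(yaw),0]);H0=np.array([.65,0,0])+.02*xh
def clear(q):
    a=fk(q,p,full=True)[2];m=9
    for A,B,rad in((a[1],a[2],.06),(a[2],a[2]+(a[3]-a[2])*.75,.06),(a[2]+(a[3]-a[2])*.7,a[3],.02)):
        for t in np.linspace(0,1,9):
            X=A+(B-A)*t;h=np.array([(X-H0)@xh,(X-H0)@yh,X[2]])
            c=np.array([.14,0,.29]);e=np.abs(h-c)-np.array([.165,.29,.29])
            dd=np.linalg.norm(np.maximum(e,0)) if (e>0).any() else e.max()
            m=min(m,dd-rad,X[2]-rad)
    return m
def track(q,wps,w=.6,verbose=False,step=.05):
    n=0;d0=fk(q,p)[1][:,0];cm=9;dev=0
    for wp in wps:
        wp=np.array(wp);k=0
        while k<22:
            P,M=fk(q,p);d=wp-P;L=np.linalg.norm(d)
            if L<.004: break
            q=row(q,M.T@d*1000*min(1,step/L),0,w);k+=1;n+=1
            cm=min(cm,clear(q));dev=max(dev,np.degrees(np.arccos(min(1,d0@fk(q,p)[1][:,0]))))
        if verbose: print(n,'clr',round(clear(q),3),'dev',round(dev,1),end=' ');show(q)
    return q,np.linalg.norm(fk(q,p)[0]-wps[-1]),n,cm,dev
if __name__=="__main__":
    q0=np.array(load()[-2][0]);out=[]
    for A,B,C in itertools.product([[.6,.5,.8],[.5,.55,.75]],[[.6,.55,.4],[.45,.5,.4],[.6,.5,.28]],[[.5,.25,.35],[.55,.1,.35],[.5,.3,.25]]):
        W=[[.48,.1,1.03],A,B,C,[.57,-.07,.3],[.585,-.06,.1]]
        o=track(q0,W);out.append((o[4],o[3],o[1],o[2],W[1:4],o[0].round(2)))
    for o in sorted(out,key=lambda o:o[0])[:7]: print(*o)
E
time python3 plan3.py
```

```text
11.209734236314997 0.04536451236673804 0.0012388119220325888 60 [[0.5, 0.55, 0.75], [0.6, 0.5, 0.28], [0.5, 0.3, 0.25]] [ 1.13  0.93 -1.05  2.43  3.21  0.71 -2.02]
11.289174306688714 0.04430475146687106 0.0014714990491205126 59 [[0.5, 0.55, 0.75], [0.6, 0.55, 0.4], [0.5, 0.3, 0.25]] [ 1.13  0.93 -1.06  2.43  3.19  0.71 -2.01]
11.311048776678593 0.04460590140068581 0.0015446215502645058 60 [[0.6, 0.5, 0.8], [0.6, 0.5, 0.28], [0.5, 0.3, 0.25]] [ 1.13  0.93 -1.06  2.43  3.19  0.71 -2.  ]
11.406621461953538 0.04375899280764557 0.0018407265969702681 58 [[0.5, 0.55, 0.75], [0.45, 0.5, 0.4], [0.5, 0.3, 0.25]] [ 1.13  0.93 -1.07  2.43  3.17  0.71 -1.99]
11.50013412730785 0.04388441412167342 0.0021313238037424576 59 [[0.6, 0.5, 0.8], [0.6, 0.55, 0.4], [0.5, 0.3, 0.25]] [ 1.13  0.92 -1.07  2.43  3.16  0.71 -1.98]
11.723199243189272 0.04221393598126215 0.0027755471199708962 58 [[0.6, 0.5, 0.8], [0.45, 0.5, 0.4], [0.5, 0.3, 0.25]] [ 1.13  0.92 -1.08  2.43  3.12  0.7  -1.96]
27.590602308915532 0.010426211557643499 0.10956152600346339 93 [[0.6, 0.5, 0.8], [0.6, 0.5, 0.28], [0.55, 0.1, 0.35]] [-1.57 -0.34  1.45  2.43  1.37  0.31 -0.82]
real	1m29.345s
user	1m27.074s
sys	0m0.222s
```

```bash
python3 - <<'E'
from plan3 import *
q0=np.array(load()[-2][0])
track(q0,[[.48,.1,1.03],[.5,.55,.75],[.6,.5,.28],[.5,.3,.25],[.57,-.07,.3],[.585,-.06,.1]],verbose=True)
track(q0,[[.48,.1,1.03],[.5,.55,.75],[.6,.5,.28],[.5,.35,.2],[.53,.2,.2],[.57,.0,.2],[.585,-.06,.1]],verbose=True)
P,M=fk(q0,p)
print((M.T@(np.array([.48,.1,1.03])-P)*1000).round(),(M.T@(np.array([.5,.55,.75])-[.48,.1,1.03])*1000).round(),(M.T@(np.array([.6,.5,.28])-[.5,.55,.75])*1000).round())
E
```

```text
6 clr 0.453 dev 0.4 [-0.86 -0.17  0.42  0.77  0.02  1.52  0.18] [0.48 0.1  1.03] x [ 0.75  0.39 -0.53]
17 clr 0.294 dev 0.4 [-0.98  0.06 -0.2   1.3   0.7   1.02 -0.72] [0.5  0.55 0.75] x [ 0.75  0.39 -0.53]
27 clr 0.131 dev 0.5 [-0.82  0.35 -0.15  2.02  1.97  0.48 -2.13] [0.6  0.5  0.28] x [ 0.75  0.39 -0.53]
34 clr 0.079 dev 1.3 [-0.08  0.15 -0.77  2.43  2.35  0.54 -2.44] [0.501 0.301 0.25 ] x [ 0.75  0.38 -0.54]
56 clr 0.063 dev 11.2 [ 1.54  0.36 -1.4   2.38  3.74  0.33 -2.95] [ 0.572 -0.069  0.297] x [ 0.86  0.24 -0.45]
60 clr 0.048 dev 11.2 [ 1.13  0.93 -1.05  2.43  3.21  0.71 -2.02] [ 0.586 -0.061  0.1  ] x [ 0.86  0.24 -0.45]
6 clr 0.453 dev 0.4 [-0.86 -0.17  0.42  0.77  0.02  1.52  0.18] [0.48 0.1  1.03] x [ 0.75  0.39 -0.53]
17 clr 0.294 dev 0.4 [-0.98  0.06 -0.2   1.3   0.7   1.02 -0.72] [0.5  0.55 0.75] x [ 0.75  0.39 -0.53]
27 clr 0.131 dev 0.5 [-0.82  0.35 -0.15  2.02  1.97  0.48 -2.13] [0.6  0.5  0.28] x [ 0.75  0.39 -0.53]
31 clr 0.098 dev 0.6 [-0.56  0.29 -0.4   2.43  2.39  0.71 -2.58] [0.501 0.351 0.2  ] x [ 0.75  0.39 -0.53]
41 clr 0.058 dev 5.4 [ 0.74  0.54 -1.4   2.43  2.32  0.6  -1.95] [0.533 0.201 0.201] x [ 0.71  0.37 -0.6 ]
46 clr 0.054 dev 5.5 [ 1.3   0.65 -1.39  2.34  2.61  0.18 -1.76] [0.57  0.    0.199] x [ 0.71  0.37 -0.6 ]
49 clr 0.049 dev 5.5 [ 1.27  0.92 -1.21  2.3   2.77  0.25 -1.63] [ 0.585 -0.06   0.1  ] x [ 0.71  0.37 -0.6 ]
[ 173.   77. -171.] [ 336.  -79. -403.] [ 303. -373.   50.]
```

```bash
python3 -m pendant '[0,35,15,-34,0, 0,35,15,-34,0, 0,35,15,-34,0, 0,35,15,-34,0, 0,35,15,-34,0, 0,34,-8,-40,0, 0,34,-8,-40,0, 0,34,-8,-40,0, 0,34,-8,-40,0, 0,34,-8,-40,0, 0,34,-8,-40,0, 0,34,-8,-40,0, 0,34,-8,-40,0, 0,34,-8,-40,0, 0,34,-8,-40,0]'; python3 to.py 0.6 0.5 0.28
python3 -m pendant '[0,0,0,0,-0.17, 0,0,0,0,-0.17, 0,0,0,0,-0.17, 0,0,0,0,-0.17, 0,0,0,0,-0.17, 0,0,0,0,-0.17, 0,0,0,0,-0.17, 0,0,0,0,-0.17, 0,0,0,0,-0.17]'; python3 to.py 0.6 0.5 0.28
```

```text
clock: 9.98
tcp_pos: [0.4638, 0.4591, 0.7664]
orientation: [1.256, 0.749, -0.012]
contact_force: [1.7, -1.1, -0.7]
grip_width: 0.0
j [-0.339 -0.108 -0.692  1.426  0.545  0.95  -0.589] x [ 0.766  0.384 -0.515] y [0.4   0.342 0.85 ] z [ 0.503 -0.857  0.109]
P [0.4638 0.4591 0.7664] tool mm [ 370.7 -345.   -19.4] n@55 9.214093699774201 pitch 31.0 az 26.6
clock: 11.1
tcp_pos: [0.464, 0.4579, 0.7671]
orientation: [-0.214, 0.511, 0.478]
contact_force: [0.1, -0.4, -0.9]
grip_width: -0.0002
j [-0.466 -0.107 -0.584  1.43   0.566  0.962  0.933] x [ 0.766  0.384 -0.516] y [-0.489  0.869 -0.079] z [0.418 0.312 0.853]
P [0.464  0.4579 0.7671] tool mm [ 371.6    8.4 -345.5] n@55 9.225995612781583 pitch 31.1 az 26.6
```

```bash
python3 - <<'E'
from plan3 import *
q0=np.array(load()[-2][0])
for W in ([[.6,.5,.28],[.5,.3,.25],[.57,-.07,.3],[.585,-.06,.1]],[[.55,.45,.3],[.5,.3,.25],[.57,-.07,.3],[.585,-.06,.1]],[[.6,.5,.28],[.5,.3,.25],[.57,0,.2],[.59,-.06,.1]]):
    q=track(q0,W,verbose=True)[0];print(fk(q,p)[1].round(2).tolist())
E
```

```text
11 clr 0.132 dev 0.1 [-0.48  0.41 -0.58  2.    1.96  0.63 -0.47] [0.6  0.5  0.28] x [ 0.76  0.38 -0.52]
17 clr 0.079 dev 0.5 [ 0.14  0.22 -1.02  2.43  2.32  0.63 -0.81] [0.502 0.301 0.251] x [ 0.76  0.38 -0.52]
27 clr 0.064 dev 3.2 [ 1.58  0.4  -1.4   2.3   4.5   0.26 -2.14] [ 0.571 -0.068  0.297] x [ 0.79  0.34 -0.51]
32 clr 0.049 dev 3.2 [ 0.9   0.69 -0.69  2.38  3.73  0.62 -1.18] [ 0.585 -0.06   0.1  ] x [ 0.79  0.35 -0.51]
[[0.79, -0.45, 0.42], [0.35, 0.89, 0.31], [-0.51, -0.1, 0.85]]
10 clr 0.114 dev 0.1 [-0.42  0.27 -0.63  2.14  1.93  0.61 -0.51] [0.55 0.45 0.3 ] x [ 0.76  0.38 -0.52]
15 clr 0.079 dev 0.5 [ 0.14  0.22 -1.03  2.43  2.31  0.63 -0.81] [0.502 0.301 0.251] x [ 0.76  0.38 -0.52]
25 clr 0.064 dev 3.2 [ 1.58  0.4  -1.4   2.3   4.5   0.26 -2.14] [ 0.571 -0.068  0.297] x [ 0.79  0.34 -0.51]
30 clr 0.049 dev 3.2 [ 0.9   0.69 -0.69  2.38  3.74  0.62 -1.18] [ 0.585 -0.06   0.1  ] x [ 0.79  0.35 -0.51]
[[0.79, -0.45, 0.42], [0.35, 0.89, 0.31], [-0.51, -0.1, 0.85]]
11 clr 0.132 dev 0.1 [-0.48  0.41 -0.58  2.    1.96  0.63 -0.47] [0.6  0.5  0.28] x [ 0.76  0.38 -0.52]
17 clr 0.079 dev 0.5 [ 0.14  0.22 -1.02  2.43  2.32  0.63 -0.81] [0.502 0.301 0.251] x [ 0.76  0.38 -0.52]
24 clr 0.054 dev 1.8 [ 1.28  0.64 -1.33  2.38  3.13  0.27 -0.71] [0.57 0.   0.2 ] x [ 0.75  0.37 -0.54]
27 clr 0.044 dev 1.8 [ 1.23  0.9  -1.11  2.32  3.28  0.33 -0.56] [ 0.59 -0.06  0.1 ] x [ 0.75  0.37 -0.54]
[[0.75, -0.49, 0.44], [0.37, 0.87, 0.32], [-0.54, -0.08, 0.84]]
```

```bash
python3 -m pendant '[0,41,1,-38,0, 0,41,1,-38,0, 0,41,1,-38,0, 0,41,1,-38,0, 0,41,1,-38,0, 0,41,1,-38,0, 0,41,1,-38,0, 0,41,1,-38,0, 0,41,1,-38,0]'; python3 to.py 0.5 0.3 0.25
```

```text
clock: 12.22
tcp_pos: [0.5995, 0.502, 0.2828]
orientation: [-0.208, 0.512, 0.476]
contact_force: [1.1, 0.5, 0.4]
grip_width: 0.0001
j [-0.493  0.405 -0.549  2.007  1.972  0.625 -0.495] x [ 0.766  0.384 -0.515] y [-0.486  0.871 -0.074] z [0.421 0.307 0.854]
P [0.5995 0.502  0.2828] tool mm [-136.9 -125.2 -131.8] n@55 4.137836021450755 pitch 31.0 az 26.6
```

```bash
python3 -m pendant '[0,-34,-31,-33,0, 0,-34,-31,-33,0, 0,-34,-31,-33,0, 0,-34,-31,-33,0]'; python3 to.py 0.57 0.0 0.2; python3 - <<'E'
from plan3 import *
q0=np.array(load()[-2][0])
for W in ([[.57,0,.2],[.59,-.06,.1]],[[.57,0,.25],[.59,-.06,.1]],[[.55,0.1,.22],[.57,-0.02,.22],[.59,-.06,.1]]):
    q=track(q0,W,verbose=True)[0]
E
```

```text
clock: 12.72
tcp_pos: [0.5153, 0.3313, 0.2438]
orientation: [-0.227, 0.53, 0.472]
contact_force: [0.0, 1.4, -1.3]
grip_width: -0.0
j [-0.086  0.251 -0.824  2.388  2.282  0.637 -0.794] x [ 0.76   0.373 -0.533] y [-0.487  0.869 -0.087] z [0.431 0.326 0.842]
P [0.5153 0.3313 0.2438] tool mm [ -58.5 -310.8 -121.2] n@55 6.1570854374584965 pitch 32.2 az 26.1
7 clr 0.054 dev 1.0 [ 1.19  0.53 -1.19  2.39  3.48  0.31 -1.11] [0.57 0.   0.2 ] x [ 0.75  0.37 -0.55]
10 clr 0.044 dev 1.0 [ 1.11  0.78 -0.95  2.33  3.59  0.4  -0.94] [ 0.59 -0.06  0.1 ] x [ 0.75  0.37 -0.55]
7 clr 0.054 dev 0.6 [ 1.26  0.37 -1.23  2.36  3.94  0.28 -1.66] [0.57 0.   0.25] x [ 0.76  0.37 -0.54]
11 clr 0.044 dev 0.6 [ 0.96  0.7  -0.77  2.35  3.77  0.51 -1.19] [ 0.59 -0.06  0.1 ] x [ 0.76  0.37 -0.54]
7 clr 0.055 dev 2.0 [ 1.04  0.44 -1.33  2.43  2.92  0.36 -0.8 ] [0.553 0.1   0.221] x [ 0.74  0.37 -0.56]
10 clr 0.057 dev 2.0 [ 1.35  0.58 -1.34  2.35  3.38  0.18 -0.97] [ 0.57  -0.018  0.218] x [ 0.74  0.37 -0.56]
13 clr 0.044 dev 2.0 [ 1.16  0.82 -1.03  2.32  3.45  0.34 -0.79] [ 0.59 -0.06  0.1 ] x [ 0.74  0.37 -0.56]
```

```bash
python3 -m pendant '[0,-12,-45,-11,0, 0,-12,-45,-11,0, 0,-12,-45,-11,0, 0,-12,-45,-11,0, 0,-12,-45,-11,0, 0,-12,-45,-11,0, 0,-12,-45,-11,0]'; python3 to.py 0.585 -0.06 0.095; python3 - <<'E'
from plan3 import *
q0=np.array(load()[-2][0])
q=track(q0,[[.585,-.06,.095],[.655,-.02,.095],[.655,-.02,.14],[.655,-.02,.25],[.585,-.06,.23]],verbose=True)[0]
E
python3 - <<'E'
from h import *
im,d=viewer.grab_frame("wrist");cv2.imwrite("pics/w1.png",im[:,:,::-1])
im,d=viewer.grab_frame("scene");cv2.imwrite("pics/s2.png",cv2.resize(im[100:330,130:430],(750,575))[:,:,::-1])
E
```

```text
clock: 13.6
tcp_pos: [0.5666, 0.0662, 0.2437]
orientation: [-0.228, 0.547, 0.475]
contact_force: [0.8, 0.3, -0.3]
grip_width: -0.0
j [ 1.208  0.467 -1.395  2.393  3.044  0.269 -0.838] x [ 0.75   0.371 -0.548] y [-0.49   0.868 -0.083] z [0.444 0.331 0.833]
P [0.5666 0.0662 0.2437] tool mm [  48.4 -106.1 -157.4] n@55 3.56174984645245 pitch 33.2 az 26.3
4 clr 0.049 dev 0.0 [ 1.21  0.89 -1.09  2.33  3.32  0.34 -0.61] [ 0.585 -0.06   0.095] x [ 0.75  0.37 -0.55]
6 clr -0.027 dev 0.0 [ 1.    0.88 -1.02  2.23  3.21  0.37 -0.61] [ 0.655 -0.02   0.095] x [ 0.75  0.37 -0.55]
7 clr -0.027 dev 0.0 [ 1.05  0.79 -1.09  2.22  3.18  0.3  -0.65] [ 0.655 -0.02   0.14 ] x [ 0.75  0.37 -0.55]
11 clr -0.027 dev 1.7 [ 1.13  0.53 -1.16  2.2   3.69  0.18 -1.35] [ 0.655 -0.02   0.25 ] x [ 0.77  0.36 -0.53]
13 clr 0.049 dev 1.7 [ 1.4   0.59 -1.3   2.31  3.82  0.18 -1.35] [ 0.585 -0.06   0.23 ] x [ 0.77  0.36 -0.53]
```

View pics/w1.png

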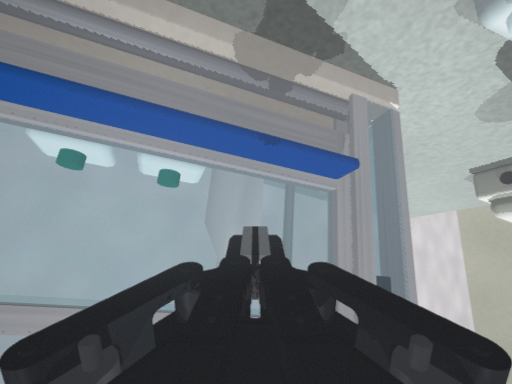

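View pics/s2.png

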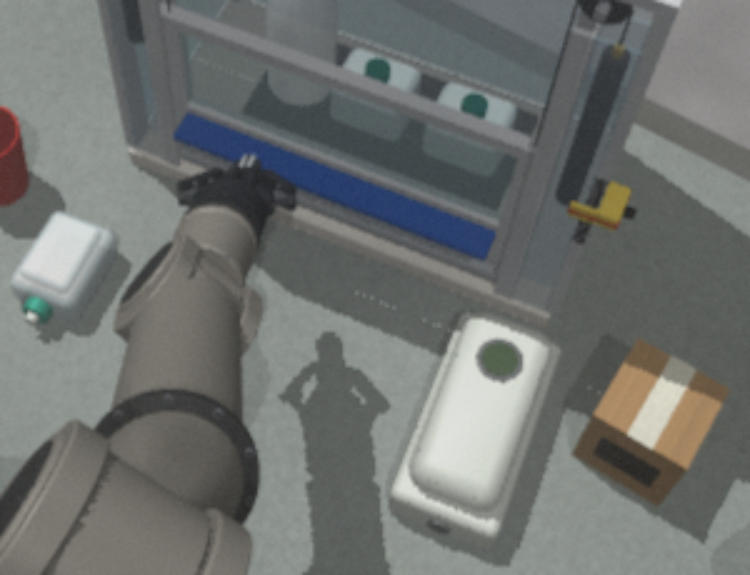

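```bash
cat > meas.py <<'E'
from h import *
xh=np.array([np.cos(.16),np.sin(.16),0]);yh=np.array([-np.sin(.16),np.cos(.16),0])
def pts(cam,d,m):
    v,u=np.nonzero(m&(d>0));c=viewer.calibration(cam);K=np.array(c["mtx"]);T=np.linalg.inv(np.array(c["world_to_cam"]))
    D=d[v,u];Q=np.c_[(u-K[0,2])/K[0,0]*D,-(v-K[1,2])/K[1,1]*D,-D,np.ones(len(D))];return (Q@T.T)[:,:3]
def blue(im):
    h=cv2.cvtColor(im,cv2.COLOR_RGB2HSV);return cv2.erode(cv2.inRange(h,(108,120,40),(126,255,255)),np.ones((3,3)))>0
if __name__=="__main__":
    for cam in("wrist","scene","top"):
        im,d=viewer.grab_frame(cam);P=pts(cam,d,blue(im));P=P[(P[:,2]>.08)&(P[:,2]<.4)&(abs(P[:,0]-.66)<.12)&(abs(P[:,1])<.3)]
        k=np.polyfit(P[:,1],P[:,0],1)
        print(cam,len(P),'x fit',k.round(4),'z pct',np.percentile(P[:,2],[5,50,95]).round(4),'perp',np.percentile(P@xh,[3,50,97]).round(4))
        if cam=="wrist": continue
        h=cv2.cvtColor(im,cv2.COLOR_RGB2HSV)
        y=cv2.inRange(h,(18,130,90),(32,255,255))>0
        Q=pts(cam,d,y);Q=Q[(abs(Q[:,0]-.72)<.06)&(abs(Q[:,1]+.29)<.05)&(Q[:,2]>.2)]
        print(' yellow',len(Q),np.percentile(Q,[5,25,50,75,95],axis=0).round(4).tolist())
        rd=cv2.inRange(h,(0,120,70),(12,255,255))>0
        Q=pts(cam,d,rd);Q=Q[(abs(Q[:,0]-.72)<.06)&(abs(Q[:,1]+.29)<.05)&(Q[:,2]>.2)]
        print(' red',len(Q),np.median(Q,axis=0).round(4) if len(Q) else '', Q[:,2].round(3))
        print(' nets',[(n,np.round(a['location'],4),round(a['score'],2)) for n in('mark','lip') for a in nets.look_for(n,cam)[:1]])
E
python3 meas.py
```

```text
wrist 10246 x fit [-0.1689  0.643 ] z pct [0.142  0.1489 0.1496] perp [0.6229 0.6312 0.6556]
scene 1093 x fit [-0.157   0.6498] z pct [0.1443 0.1484 0.1526] perp [0.6263 0.6417 0.656 ]
 yellow 163 [[0.6997, -0.3034, 0.2655], [0.7067, -0.2974, 0.2688], [0.7201, -0.2907, 0.2706], [0.734, -0.284, 0.2723], [0.7471, -0.2673, 0.2742]]
 red 17 [ 0.7037 -0.2861  0.2622] [0.262 0.263 0.261 0.263 0.262 0.259 0.264 0.264 0.264 0.261 0.261 0.257
 0.262 0.264 0.26  0.265 0.263]
 nets [('mark', array([ 0.601 , -0.4385,  0.121 ]), 0.68), ('lip', array([ 0.668 , -0.0035,  0.2105]), 0.6)]
top 1069 x fit [-0.164   0.6521] z pct [0.1435 0.1473 0.1509] perp [0.6292 0.6437 0.6583]
 yellow 83 [[0.7028, -0.3042, 0.2561], [0.7066, -0.2985, 0.265], [0.7106, -0.2883, 0.2686], [0.7154, -0.2762, 0.2702], [0.7261, -0.2602, 0.2793]]
 red 0  []
 nets [('mark', array([ 0.7077, -0.2976,  0.2691]), 0.49), ('lip', array([0.6675, 0.0086, 0.1993]), 0.88)]
```

Mark's red line is at z≈0.2615. The lip centre is at z≈0.1425 (top 0.1485), with its free edge at about 0.622 along the hood axis. The wrist picture shows the gripper above and in front of the lip, with the way below clear. Next I'll drop in front of the lip.

```bash
python3 to.py 0.588 -0.035 0.095 | tail -1
```

```text
P [0.5655 0.071  0.2433] tool mm [  58.4  -90.4 -148.9] n@55 3.3391399478029147 pitch 33.2 az 26.7
```

```bash
python3 -m pendant '[0,14,-23,-37,0, 0,14,-22,-37,0, 0,14,-22,-37,0, 0,14,-22,-37,0, 0,0,0,0,0]'; python3 to.py 0.6427 -0.015 0.092; python3 - <<'E'
from h import *
im,d=viewer.grab_frame("wrist");cv2.imwrite("pics/w2.png",im[:,:,::-1])
E
```

```text
clock: 14.68
tcp_pos: [0.586, -0.0367, 0.0942]
orientation: [-0.225, 0.55, 0.478]
contact_force: [-0.4, 1.0, 1.1]
grip_width: -0.0001
j [ 1.154  0.879 -1.061  2.349  3.297  0.391 -0.614] x [ 0.747  0.374 -0.55 ] y [-0.492  0.867 -0.079] z [0.447 0.329 0.832]
P [ 0.586  -0.0367  0.0942] tool mm [51.7 -8.9 30.7] n@55 1.105109258037997 pitch 33.3 az 26.6
```

View pics/w2.png

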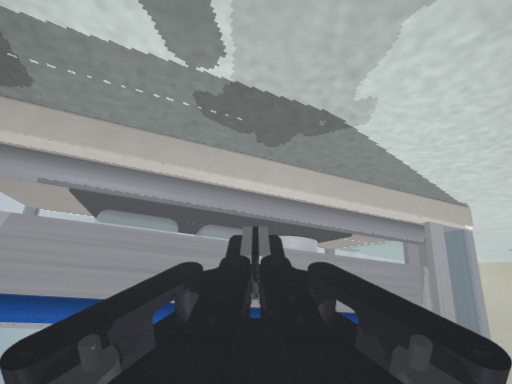

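```bash
python3 -m pendant '[0,17,-3,10,0, 0,17,-3,10,0, 0,18,-3,10,0, 0,0,0,0,0]'; python3 to.py 0.6427 -0.015 0.112; python3 meas.py | grep -E "scene"
```

```text
clock: 15.22
tcp_pos: [0.644, -0.0116, 0.0969]
orientation: [-0.233, 0.543, 0.481]
contact_force: [0.1, 0.8, 0.1]
grip_width: 0.0002
j [ 1.008  0.877 -1.021  2.254  3.23   0.394 -0.615] x [ 0.749  0.376 -0.545] y [-0.496  0.864 -0.086] z [0.438 0.335 0.834]
P [ 0.644  -0.0116  0.0969] tool mm [-10.5  -3.6  10.9] n@55 0.2822522332062281 pitch 33.0 az 26.6
scene 1163 x fit [-0.1616  0.6493] z pct [0.1446 0.1483 0.1524] perp [0.6265 0.6409 0.656 ]
```

```bash
python3 -m pendant '[0,-4,-0.7,6.7,0, 0,-4.4,-0.7,6.7,0, 0,-4.4,-0.7,6.7,0, 0,-4.4,-0.7,6.7,0, 0,-4.4,-0.7,6.7,0]'; python3 to.py 0.6427 -0.015 0.232; python3 meas.py | grep -E "scene"
```

```text
clock: 16.2
tcp_pos: [0.6419, -0.0144, 0.1334]
orientation: [-0.229, 0.55, 0.479]
contact_force: [-2.4, 0.1, -5.5]
grip_width: 0.0
j [ 1.054  0.8   -1.079  2.252  3.204  0.322 -0.653] x [ 0.747  0.374 -0.55 ] y [-0.494  0.866 -0.082] z [0.445 0.333 0.831]
P [ 0.6419 -0.0144  0.1334] tool mm [-53.9  -9.   82.1] n@55 1.7924533915210699 pitch 33.4 az 26.6
scene 1168 x fit [-0.1621  0.6495] z pct [0.1615 0.1658 0.1698] perp [0.6267 0.6414 0.6557]
```

```bash
python3 -m pendant '[0,-4.4,-0.7,6.7,0, 0,-4.4,-0.7,6.7,0, 0,-4.4,-0.7,6.7,0, 0,-4.4,-0.7,6.7,0, 0,-4.4,-0.7,6.7,0, 0,-4.4,-0.7,6.7,0, 0,-4.4,-0.7,6.7,0, 0,-4.4,-0.7,6.7,0, 0,-4.4,-0.7,6.7,0]'; python3 to.py 0.6419 -0.0144 0.2351; python3 meas.py | grep -E -A2 "scene"
```

```text
clock: 17.68
tcp_pos: [0.6428, -0.0144, 0.2066]
orientation: [-0.23, 0.548, 0.479]
contact_force: [-5.8, -0.7, -6.3]
grip_width: -0.0001
j [ 1.157  0.671 -1.209  2.223  3.179  0.18  -0.732] x [ 0.748  0.374 -0.549] y [-0.494  0.866 -0.083] z [0.444 0.333 0.832]
P [ 0.6428 -0.0144  0.2066] tool mm [-16.3  -2.   23.3] n@55 0.5179267684987845 pitch 33.3 az 26.6
scene 1317 x fit [-0.1613  0.6488] z pct [0.2356 0.2394 0.2433] perp [0.6256 0.6407 0.6559]
 yellow 162 [[0.7, -0.3037, 0.2664], [0.7069, -0.2973, 0.2691], [0.7188, -0.2907, 0.2708], [0.7341, -0.2841, 0.2724], [0.7458, -0.2666, 0.2748]]
 red 17 [ 0.7032 -0.2838  0.2621] [0.259 0.259 0.268 0.263 0.263 0.262 0.258 0.265 0.263 0.262 0.263 0.262
```

```bash
python3 -m pendant '[0,-3.3,-0.5,5,0, 0,-3.3,-0.5,5,0, 0,-3.3,-0.5,5,0]'; python3 to.py 0.6419 -0.0144 0.2351; python3 meas.py | grep -E "scene"
```

```text
clock: 18.4
tcp_pos: [0.6437, -0.0151, 0.2219]
orientation: [-0.231, 0.547, 0.476]
contact_force: [-3.0, 0.2, -5.5]
grip_width: -0.0001
j [ 1.139  0.598 -1.169  2.215  3.511  0.17  -1.112] x [ 0.75   0.371 -0.548] y [-0.491  0.867 -0.085] z [0.443 0.333 0.832]
P [ 0.6437 -0.0151  0.2219] tool mm [-8.3  0.4 10.4] n@55 0.24211966304872368 pitch 33.2 az 26.3
scene 1338 x fit [-0.1609  0.6489] z pct [0.2511 0.2546 0.2583] perp [0.6255 0.6405 0.6561]
```

```bash
python3 -m pendant '[0,-3,-0.4,4.2,0, 0,-3,-0.4,4.2,0, 0,0,0,0,0]'; python3 to.py 0.6427 -0.0150 0.2351; python3 meas.py | grep -E -A2 "scene|top"
```

```text
clock: 19.12
tcp_pos: [0.6441, -0.0153, 0.2329]
orientation: [-0.231, 0.544, 0.475]
contact_force: [-3.2, -0.3, -1.2]
grip_width: 0.0
j [ 1.132  0.554 -1.148  2.21   3.728  0.172 -1.357] x [ 0.751  0.371 -0.546] y [-0.491  0.867 -0.086] z [0.441 0.333 0.834]
P [ 0.6441 -0.0153  0.2329] tool mm [-2.2  0.8  1.3] n@55 0.048112705570801835 pitch 33.1 az 26.3
scene 1355 x fit [-0.1602  0.6488] z pct [0.261  0.2646 0.268 ] perp [0.6254 0.6406 0.6557]
 yellow 163 [[0.7006, -0.3037, 0.2666], [0.7068, -0.2976, 0.269], [0.7197, -0.291, 0.2704], [0.7348, -0.2846, 0.2721], [0.7465, -0.2665, 0.274]]
 red 15 [ 0.7032 -0.2861  0.2616] [0.259 0.262 0.259 0.261 0.261 0.262 0.266 0.265 0.263 0.261 0.261 0.262
--
top 1373 x fit [-0.1626  0.6518] z pct [0.2601 0.2637 0.2669] perp [0.6284 0.6434 0.6586]
 yellow 82 [[0.7028, -0.3051, 0.2582], [0.7069, -0.2986, 0.2662], [0.7105, -0.2893, 0.2685], [0.7148, -0.2755, 0.27], [0.726, -0.2609, 0.2743]]
 red 0  []
```

```bash
python3 -m pendant '[0,-1.3,-0.1,1.8,0, 0,0,0,0,0]'; python3 to.py 0.6427 -0.0150 0.2351; python3 - <<'E'
from meas import *
for cam in("scene","top"):
    L=[];Y=[]
    for i in range(3):
        im,d=viewer.grab_frame(cam);P=pts(cam,d,blue(im));P=P[(P[:,2]>.2)&(P[:,2]<.3)&(abs(P[:,0]-.66)<.12)&(abs(P[:,1])<.2)];L.append(np.median(P[:,2]))
        h=cv2.cvtColor(im,cv2.COLOR_RGB2HSV)
        m=cv2.erode(cv2.inRange(h,(18,130,90),(32,255,255)),np.ones((3,3)))>0;Q=pts(cam,d,m);Q=Q[(abs(Q[:,0]-.72)<.06)&(abs(Q[:,1]+.29)<.05)&(Q[:,2]>.2)];Y.append(Q[:,2])
    print(cam,'lip c',np.mean(L)-.006,'mark from top',np.median(np.concatenate(Y))-.011,len(Y[0]),np.percentile(np.concatenate(Y),[10,90]))
    if cam=="scene": cv2.imwrite("pics/s3.png",cv2.resize(im[90:240,190:400],(800,571),interpolation=cv2.INTER_CUBIC)[:,:,::-1])
E
```

```text
clock: 19.73
tcp_pos: [0.6433, -0.0154, 0.2341]
orientation: [-0.23, 0.546, 0.476]
contact_force: [-1.7, -0.5, -3.9]
grip_width: -0.0001
j [ 1.132  0.546 -1.145  2.209  3.767  0.171 -1.401] x [ 0.75   0.371 -0.547] y [-0.491  0.867 -0.085] z [0.443 0.332 0.833]
P [ 0.6433 -0.0154  0.2341] tool mm [-0.9  0.6  0.7] n@55 0.022553437107267836 pitch 33.2 az 26.3
scene lip c 0.2591957418205556 mark from top 0.25989386072377796 78 [0.26832872 0.27361828]
top lip c 0.2581521019926667 mark from top 0.25776365367869714 30 [0.26581813 0.27157663]
```

View pics/s3.png

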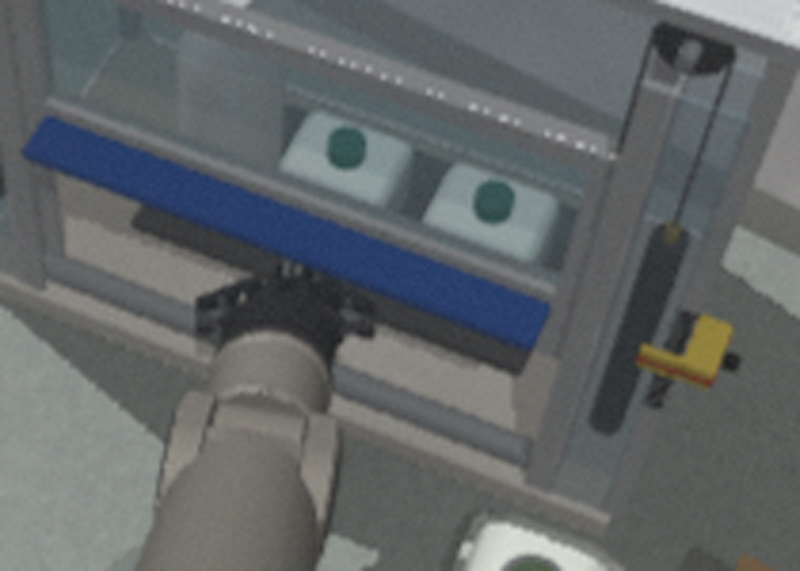

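The lip reads about 1 mm under the line, within measuring error. I'll nudge it up 1 mm, then drop down and back away.

```bash
python3 -m pendant '[0,-0.8,-0.1,1.2,0, 0,0,0,0,0, 0,2.7,0.4,-4.2,0, 0,5.5,0.9,-8.3,0, 0,5.5,0.9,-8.3,0, 0,-13,6,-8,0, 0,-24,10,-15,0, 0,-24,10,-15,0, 0,0,0,0,0]'; python3 to.py 0.57 -0.0150 0.205; python3 meas.py | grep -E -A2 "scene|top"
python3 - <<'E'
from h import *
im,d=viewer.grab_frame("scene");cv2.imwrite("pics/s4.png",cv2.resize(im[60:340,100:450],(750,600))[:,:,::-1])
for c in("scene","top"):
    viewer.grab_frame(c)
    for n in("dispenser_mid","cartridge_mid","cup_mid","carton_mid"): print(c,n,[np.round(a["location"],3) for a in nets.look_for(n,c)[:1]])
E
```

```text
clock: 21.15
tcp_pos: [0.5678, -0.0286, 0.2109]
orientation: [-0.23, 0.544, 0.474]
contact_force: [0.1, -0.0, -0.1]
grip_width: 0.0003
j [ 1.275  0.515 -1.178  2.362  3.858  0.273 -1.433] x [ 0.752  0.37  -0.545] y [-0.49   0.868 -0.086] z [0.442 0.331 0.834]
P [ 0.5678 -0.0286  0.2109] tool mm [ 9.9 11.3  0.6] n@55 0.27296777473371026 pitch 33.1 az 26.2
scene 1354 x fit [-0.1615  0.649 ] z pct [0.2635 0.2672 0.2706] perp [0.6257 0.6406 0.6561]
 yellow 166 [[0.7003, -0.3037, 0.266], [0.7069, -0.2978, 0.2687], [0.7198, -0.2908, 0.2702], [0.735, -0.2842, 0.2715], [0.7464, -0.2643, 0.274]]
 red 15 [ 0.7034 -0.2837  0.2625] [0.263 0.263 0.26  0.258 0.264 0.262 0.263 0.262 0.265 0.263 0.261 0.265
--
top 1372 x fit [-0.1626  0.6519] z pct [0.2631 0.2662 0.2693] perp [0.6286 0.6437 0.6586]
 yellow 82 [[0.7032, -0.3051, 0.2586], [0.707, -0.2988, 0.2651], [0.7105, -0.2885, 0.2683], [0.7154, -0.2771, 0.2706], [0.7261, -0.2611, 0.2731]]
 red 0  []
scene dispenser_mid [array([ 0.506, -0.283,  0.094])]
scene cartridge_mid [array([0.42 , 0.234, 0.052])]
scene cup_mid [array([0.488, 0.411, 0.071])]
scene carton_mid [array([ 0.605, -0.435,  0.121])]
top dispenser_mid [array([ 0.523, -0.261,  0.094])]
top cartridge_mid [array([0.426, 0.241, 0.068])]
top cup_mid [array([0.492, 0.426, 0.06 ])]
top carton_mid [array([ 0.628, -0.419,  0.115])]
```

View pics/s4.png

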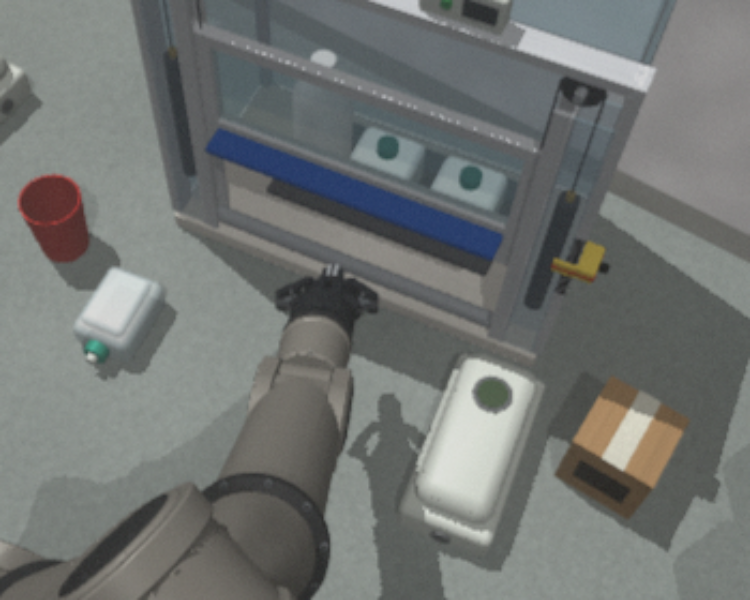

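The lip centre reads 0.261 against the red line at 0.260–0.262. The gripper is clear of everything and the bench items haven't moved.

```bash
python3 -c "
from h import *
print(r.hand_in())"
```

```text
the job is handed in; nothing more can be done
None
```

The sash is up with its lip level with the red line, the gripper is clear, and I handed the job in at about 21 s of the 45 s allowed.

- **Reaching under the lip:** The moves can't tilt the tool. I drove the arm against its joint limits high up in free space until the tool lay about 33° below horizontal. I then brought it round in front of the hood and put the shut fingertips under the lip.
- **Pushing:** I raised the sash about 119 mm in several short pushes, stopping to measure between them. The measured force stayed around 4–9 N. I then dropped down and backed away.
- **Contact angle:** Because the tool was sloped, the lip rested on its front lower edge on the fingers, not flat on the tips.

**Last checks:**

| Check | Scene camera | Top camera |
|---|---|---|
| Lip centre height | 0.261 m | 0.260 m |
| Red line, seen directly | 0.262 m | not visible |
| Red line, worked out from the clip's top | 0.259–0.260 m | 0.257–0.258 m |

- **Height:** The readings put the lip between 1 mm below and about 3 mm above the line. The camera calibration is good to about 2 mm.
- **Marker and bench items:** The marker had not moved. The dispenser, cartridge and carton were where they started within the cameras' error. The cup was too in the top view; the scene camera hadn't found it at the start.
- **Contact:** The force on the tool was about 0 N after backing away.

The trained networks misplaced the lip by about 60 mm in the first pictures, and once took the carton for the marker. I measured both from colour and depth instead.

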